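# Put the check weights away after a balance check

### The job

The balance check is over: take the stack of four steel weights off the balance pan and put each one away, lying flat on its own wooden storage block, centred to within a centimetre on the felt circle that matches its size (largest weight on the largest circle, and so on down to the smallest). Set the weights down, do not drop them, and leave the wash bottle where it stands.

Things in the scene. Friction and masses are not known exactly. Their poses are not given: they have to be found in the camera images.
- w500: the largest check weight: a plain solid steel disc (no knob), diameter 62 mm, height 21 mm, about 500 g; at the start at the bottom of the stack, on the balance pan. Origin: centre of its underside, z up along its axis.
- w200: the second largest check weight: a plain solid steel disc (no knob), diameter 44 mm, height 17 mm, about 200 g; at the start second from the bottom. Origin: centre of its underside, z up along its axis.
- w100: the second smallest check weight: a plain solid steel disc (no knob), diameter 32 mm, height 16 mm, about 100 g; at the start third from the bottom. Origin: centre of its underside, z up along its axis.
- w50: the smallest check weight: a plain solid steel disc (no knob), diameter 22 mm, height 16.5 mm, about 50 g; at the start on top of the stack. Origin: centre of its underside, z up along its axis.
- b500: storage block of the largest weight: a fixed flat pale wooden block 90 x 90 x 20 mm with a flush round dark felt inlay 68 mm across in the middle of its top. Origin: centre of its underside, on the bench; the top is 20 mm above it. The four blocks are alike but for the size of the felt circle.
- b200: storage block of the second largest weight: a fixed flat pale wooden block 90 x 90 x 20 mm with a flush round dark felt inlay 50 mm across in the middle of its top. Origin: centre of its underside, on the bench; the top is 20 mm above it. The four blocks are alike but for the size of the felt circle.
- b100: storage block of the second smallest weight: a fixed flat pale wooden block 90 x 90 x 20 mm with a flush round dark felt inlay 38 mm across in the middle of its top. Origin: centre of its underside, on the bench; the top is 20 mm above it. The four blocks are alike but for the size of the felt circle.
- b50: storage block of the smallest weight: a fixed flat pale wooden block 90 x 90 x 20 mm with a flush round dark felt inlay 28 mm across in the middle of its top. Origin: centre of its underside, on the bench; the top is 20 mm above it. The four blocks are alike but for the size of the felt circle.
- balance: fixed white laboratory balance with a round metal pan, 130 mm across, whose flat top is 60 mm above the bench. Origin: on the bench under the centre of the pan, z up. The housing is 180 mm wide (its y) and 46 mm high and reaches from 155 mm on the display side (its -x) to 95 mm on the other side (its +x).
- washbottle: bystander: loose white plastic wash bottle with a red cap and bent spout, 62 mm across, 175 mm high, standing on the bench beyond the balance. Origin: centre of its underside.

How it is judged:
By the outcome, as a careful person would: the job done as asked, in the order asked, and still so for the second after the job is handed in, with the robot touching nothing.
It also fails if it takes over 104 s, if anything falls off the work surface, if the arm or the gripper's body presses on something with over 40 N, if the wrist force passes 120 N, or if a joint passes its speed limit or range.

### The arm

A 6-joint arm with a two-finger parallel gripper is mounted at the origin on the work surface. World frame = base frame: x ahead of the robot, y to its left, z up, the work surface at z = 0. Lengths are in m, angles in rad, forces in N, time in s.
With the tool pointing down it reaches from about 0.25 to 0.775 m from the base axis. Payload 4 kg.
Tool frame: the origin (TCP) lies between the finger pads; the fingertips stand 11 mm ahead of it and the grasp point (between the pads) lies 8 mm behind it (robot.nose_length is the distance from the TCP to the fingertips, in m); z points along the fingers, x is the direction in which the jaws open and shut, and the axes are right-handed (so a half turn about z gives the same grasp; the last joint's range is limited). The gripper opens to 85 mm and grips with 20 to 120 N. Pads are 22 mm wide; open, the fingers measure 114 mm over their backs; the gripper's body (76 mm by 85 mm) begins 54 mm behind the grasp point. The pads swing forward as they close: fully open they stand 13 mm farther back than shut.
Start: joints at [-1.292, 0.087, 1.371, -0, 1.684, -0.103], TCP at [0.205, -0.51, 0.242] pointing down, gripper open.
Joint ranges: [-3.1, 3.1], [-0.76, 2.03], [0.27, 2.55], [-1.08, 4.22], [0.17, 2.65], [-2.57, 2.57]. Speed limits (rad/s): [2.79, 2.79, 3.14, 3.14, 3.14, 3.14].

### API

Orientations are given as a unit quaternion [x, y, z, w].
In Python, from plant import robot, vision, job gives the robot as it stands.
- The arm moves only by the tool send_rows, never from a script. Its argument "motion" is a list that holds one entry, the list of rows, each a list of 7 numbers: the turn, a rotation vector about the tool's x, y, z scaled (see below), then the shift along the tool's x, y, z scaled (see below), then the opening, from 0 (shut) to 1 (fully open). In form: [[[wx, wy, wz, dx, dy, dz, hand], ...]]. A call has 1 to 10 rows; each row shifts and turns the commanded pose from where the row before left it, along the tool's axes as they then stand; what a row does not reach is not made up. The controller multiplies each number of a shift by 50 mm and each number of a turn by pi rad. A row lasts 1/8 s, in which the tool goes at most 62.5 mm and 10.7 degrees, less where a joint would pass 70% of its speed; a pose out of reach is approached as far as the arm can. A call with a number of a shift or a turn outside -1 to 1 is refused whole. A call with a gripper value outside its range is refused whole. The fingers move at their own pace and stop on an object; "newtons" is the grip in N (left out, the last holds). Time passes only in rows, so rows that do not move let the fingers close. It gives the time, the measured TCP pose, the force and the opening at its end, in the units of the state.
- robot.read_state(): the state, without advancing time (a new reading comes with each control period).
- vision.grab_frame(name): name is "scene" or "top" or "wrist"; returns the picture (400x640x3 uint8, red, green, blue); there is no depth.
- vision.get_calibration(name): a dict with "K" (3x3 intrinsics, pixels), "dist_coeffs" ([k1, k2, p1, p2, k3] as OpenCV has them; the pictures are not rectified), "pose" (4x4, takes a point from camera to world coordinates). Camera axes: x right, y down, z forward; pixel columns grow to the right and rows downward; lengths in m; the calibration is good to about 2 mm. A picture is of the moment at which its call begins: read the wrist's pose just before it. get_calibration takes no time and is no camera call; for the wrist camera it gives the pose at the moment of the call.
- job.hand_in(): hands the job in, once; it reports no verdict.
The state is a dict: "time_s": time; "q": joint angles; "dq": joint speeds; "effort": joint torques, N m; "tool_pos": TCP position; "eef_rot": TCP orientation; "force": force on the tool from outside, world axes, zero at the start; "moment": the same for the moment, N m; "width": finger opening in m.
Only numpy, scipy, OpenCV 4.12 (cv2) and the standard library are available. Lean on these libraries where they do the work, as an engineer would, in place of code of your own. Each camera call takes 0.05 s, during which the arm holds its last target. There are 200 camera calls.

## Working session

There is one attempt and no reset: what is moved stays moved. The work goes in short steps, Python scripts to look and compute and a tool call to move; the robot and the scene stay as the last step left them, time stands still between calls to the robot, and variables do not carry over. Pictures are saved under pics/ and viewed, about 12 in all and at most 16, crops included, and the job is handed in when it is done.

Besides the shell and the picture viewer there is one more tool, called as name([rows], argument=value, ...), one row to a line, values as JSON. send_rows: Moves the arm, as the interface text tells. Shifts and turns lie within -1 to 1; 1 stands for 50 mm of shift or pi rad of turn. Its arguments: {"type":"object","properties":{"motion":{"type":"array"},"newtons":{"type":"number"}},"required":["motion"]}

```bash
mkdir -p pics; python3 - <<'E'
from plant import robot, vision, job
import cv2
print(robot.read_state())
for n in("top","scene"):
    im=vision.grab_frame(n); cv2.imwrite(f"pics/{n}0.png",im[...,::-1])
    c=vision.get_calibration(n); print(n,c["K"],c["dist_coeffs"],c["pose"])
c=vision.get_calibration("wrist");print(c["K"],c["pose"])
E
```

```text
{'time_s': 0.0, 'q': array([-1.29209701e+00,  8.79690611e-02,  1.37228199e+00,  2.52711870e-05,
        1.68360433e+00, -1.03099231e-01]), 'dq': array([ 0.00066211, -0.00063315, -0.00022292,  0.00155456, -0.00023217,
       -0.0009016 ]), 'effort': array([-3.79622807e-04, -3.51866305e+01, -3.13272285e+01, -2.05495903e-04,
        1.07668340e-02, -8.37927786e-06]), 'tool_pos': array([ 0.20479502, -0.50993163,  0.24111735]), 'eef_rot': array([ 8.28429529e-01, -5.60092166e-01, -8.58998066e-04, -7.36388764e-04]), 'force': array([-0.59381927,  0.64156434, -0.25720588]), 'moment': array([-0.02445931,  0.01489866, -0.04604577]), 'width': 0.08560287076852925}
top [[506.65044075   0.         309.94298113]
 [  0.         506.65044075 199.85861527]
 [  0.           0.           1.        ]] [-0.12830485  0.          0.          0.          0.        ] [[ 1.88795527e-02 -9.93915500e-01  1.08515164e-01  4.55174411e-01]
 [-9.99577224e-01 -2.11637670e-02 -1.99366165e-02  2.20082896e-05]
 [ 2.21119018e-02 -1.08092892e-01 -9.93894859e-01  1.15193972e+00]
 [ 0.00000000e+00  0.00000000e+00  0.00000000e+00  1.00000000e+00]]
scene [[449.72490641   0.         314.83895103]
 [  0.         449.72490641 200.09215823]
 [  0.           0.           1.        ]] [-0.08098857  0.          0.          0.          0.        ] [[-0.7645168   0.52513059 -0.37383409  0.90474541]
 [ 0.6445921   0.61931161 -0.44827911  0.40422361]
 [-0.00388528 -0.58368741 -0.81196916  0.85431118]
 [ 0.          0.          0.          1.        ]]
[[294.70608829   0.         320.0085811 ]
 [  0.         294.70608829 197.36645896]
 [  0.           0.           1.        ]] [[ 0.37235613 -0.88855172 -0.26800513  0.27202584]
 [-0.92808928 -0.35683472 -0.10639211 -0.48174836]
 [-0.00109864  0.28834844 -0.95752492  0.37196432]
 [ 0.          0.          0.          1.        ]]
```

View pics/top0.png

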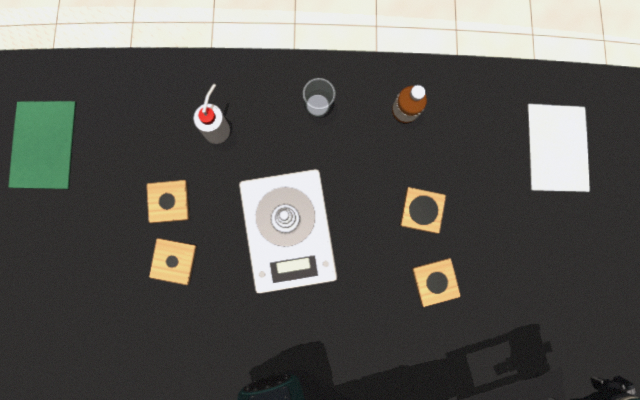

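View pics/scene0.png

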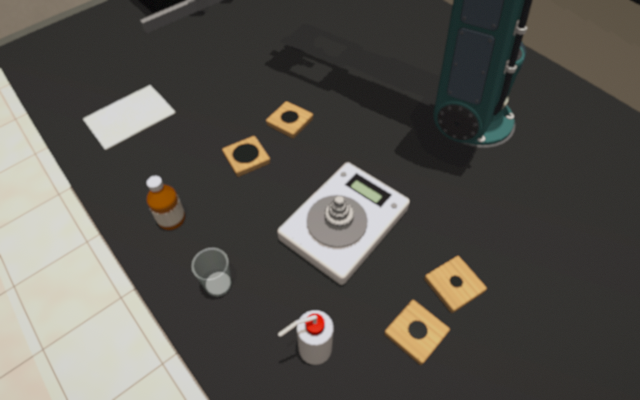

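The top view shows the pan and stack at about (285,216). The blocks by felt size are b500 (424,210), b200 (437,282), b100 (167,201) and b50 (172,262), and the bottle's base is at about (217,135). Next I'll measure these.

```bash
cat > h.py <<'E'
import numpy as np, cv2
from plant import robot, vision, job
def ray(c,uv):
    p=cv2.undistortPoints(np.array([[uv]],float),np.array(c["K"]),np.array(c["dist_coeffs"])).ravel()
    T=np.array(c["pose"]); return T[:3,3],T[:3,:3]@np.array([p[0],p[1],1])
def onz(c,uv,z):
    o,d=ray(c,uv); return o+d*(z-o[2])/d[2]
def ellipses(c,pts,z):
    P=np.array([onz(c,p,z)[:2] for p in pts]); return P
def circ(P):
    A=np.c_[2*P,np.ones(len(P))]; s=np.linalg.lstsq(A,(P**2).sum(1),rcond=None)[0]
    return s[:2],np.sqrt(s[2]+s[:2]@s[:2])
def felts(name,im=None):
    "felt circles in wood: (xy, radius)"
    c=vision.get_calibration(name)
    if im is None: im=vision.grab_frame(name)
    hsv=cv2.cvtColor(im,cv2.COLOR_RGB2HSV)
    m=cv2.inRange(hsv,(8,60,120),(28,255,255)); out=[]
    cs,h=cv2.findContours(m,cv2.RETR_CCOMP,cv2.CHAIN_APPROX_NONE)
    for k,ct in enumerate(cs):
        if h[0][k][3]>=0 and cv2.contourArea(ct)>40:
            xy,r=circ(ellipses(c,ct[:,0,:],.02)); par=cs[h[0][k][3]]
            M=cv2.moments(cv2.convexHull(par)); q=onz(c,(M["m10"]/M["m00"],M["m01"]/M["m00"]),.02)
            out.append((xy.round(4),round(float(r),4),q[:2].round(4)))
    return out
E
python3 - <<'E'
from h import *
for n in("top","scene"):
    im=cv2.imread(f"pics/{n}0.png")[...,::-1].copy()
    for f in felts(n,im): print(n,*f)
    hsv=cv2.cvtColor(im,cv2.COLOR_RGB2HSV); c=vision.get_calibration(n)
    m=cv2.inRange(hsv,(0,180,120),(5,255,255)); ys,xs=np.nonzero(m); print("cap",onz(c,(xs.mean(),ys.mean()),.16).round(3))
    # pan: low-brightness-grey vs white housing hull
    uv={"top":(285,216),"scene":(338,212)}[n]; print("stack approx",onz(c,uv,.13).round(3))
    w={"top":(235,165,100,100),"scene":(290,175,100,80)}[n]; x,y,a,b=w
    cv2.imwrite(f"pics/{n}1.png",cv2.resize(im[y:y+b,x:x+a,::-1],None,fx=4,fy=4,interpolation=2))
a=cv2.resize(cv2.imread("pics/top1.png"),(400,400)); b=cv2.imread("pics/scene1.png"); b=cv2.copyMakeBorder(b,0,80,0,0,0)
cv2.imwrite("pics/st.png",np.hstack([a,b]))
E
```

```text
top [ 0.3987 -0.3111] 0.0246 [ 0.3992 -0.3102]
top [0.4347 0.2833] 0.0136 [0.4346 0.2829]
top [ 0.5616 -0.2806] 0.0338 [ 0.5613 -0.2798]
top [0.5695 0.3014] 0.0187 [0.5691 0.3002]
cap [0.729 0.191 0.16 ]
stack approx [0.533 0.029 0.13 ]
scene [0.5671 0.3027] 0.0182 [0.5695 0.304 ]
scene [0.4326 0.2847] 0.0131 [0.4351 0.2867]
scene [ 0.5593 -0.2786] 0.0328 [ 0.5609 -0.2753]
scene [ 0.3963 -0.3091] 0.0239 [ 0.3987 -0.3058]
cap [0.743 0.21  0.16 ]
stack approx [0.555 0.055 0.13 ]
```

View pics/st.png

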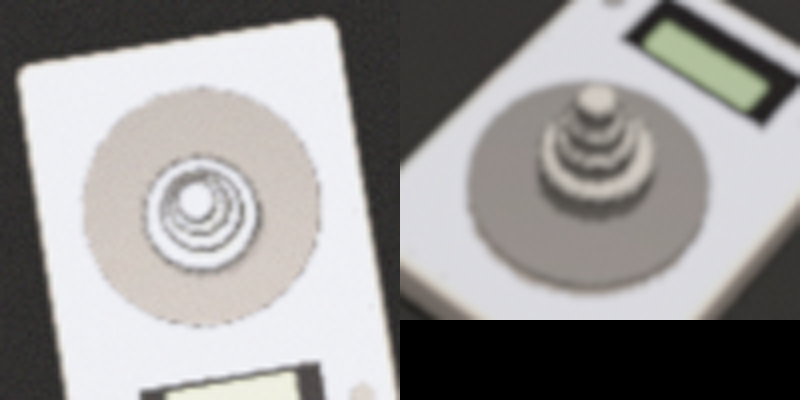

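Felt radii match (34/25/19/14 mm) and the two cameras agree to 2–3 mm. I'll square the tool with the world axes and go above the stack for a wrist look.

send_rows([
  [[0, 0, -0.0541, 0, 0, 0, 0.6], [0, 0, -0.0541, 0, 0, 0, 0.6], [0, 0, -0.0541, 0, 0, 0, 0.6], [0, 0, -0.0541, 0, 0, 0, 0.6], [0, 0, -0.0541, 0, 0, 0, 0.6], [0, 0, -0.0541, 0, 0, 0, 0.6], [0, 0, -0.0541, 0, 0, 0, 0.6], [0, 0, 0, 0.547, -0.898, 0, 0.6], [0, 0, 0, 0.547, -0.898, 0, 0.6], [0, 0, 0, 0.547, -0.898, 0, 0.6]],
])

```text
time_s: 1.35
tool_pos: [0.2873, -0.3741, 0.2417]
eef_rot: [1.0, 0.0, -0.0, -0.0]
force: [0.7, -0.1, 0.2]
width: 0.0514
```

send_rows([
  [[0, 0, 0, 0.547, -0.898, 0, 0.6], [0, 0, 0, 0.547, -0.898, 0, 0.6], [0, 0, 0, 0.547, -0.898, 0, 0.6], [0, 0, 0, 0.547, -0.898, 0, 0.6], [0, 0, 0, 0.547, -0.898, 0, 0.6], [0, 0, 0, 0.547, -0.898, 0, 0.6], [0, 0, 0, 0.547, -0.898, 0, 0.6], [0, 0, 0, 0.547, -0.898, 0, 0.6], [0, 0, 0, 0.547, -0.898, 0, 0.6], [0, 0, 0, 0, 0, 0, 0.6]],
])

```text
time_s: 2.6
tool_pos: [0.5333, 0.0316, 0.2409]
eef_rot: [1.0, 0.003, -0.001, -0.0]
force: [-0.3, -0.3, -0.0]
width: 0.0514
```

```bash
python3 - <<'E'
from h import *
s=robot.read_state(); print(s["tool_pos"],s["eef_rot"],s["q"],s["width"],s["time_s"],robot.nose_length)
c=vision.get_calibration("wrist"); im=vision.grab_frame("wrist"); cv2.imwrite("pics/w0.png",im[...,::-1])
import pickle; pickle.dump((c,im),open("w0.pkl","wb"))
T=c["pose"]; print(np.array(T).round(3))
for z in(.081,.098,.114,.1305):
    pc=np.linalg.inv(T)@[.535,.031,z,1]; print(cv2.projectPoints(pc[:3].reshape(1,3),np.zeros(3),np.zeros(3),np.array(c["K"]),np.array(c["dist_coeffs"]))[0].ravel())
E
```

```text
[0.53334257 0.03159788 0.24093978] [ 9.99995018e-01  2.94506847e-03 -1.05073563e-03 -4.31176910e-04] [-4.74069765e-02  5.38634409e-02  1.40887398e+00  7.60102559e-04
  1.68099741e+00 -5.32143403e-02] 0.05137533160483337 2.6 0.011
[[ 1.     0.006  0.     0.532]
 [ 0.006 -0.957 -0.289  0.106]
 [-0.002  0.289 -0.957  0.372]
 [ 0.     0.     0.     1.   ]]
[322.9016562  185.60219625]
[323.03873946 190.02279436]
[323.18290329 194.67338643]
[323.34982102 200.06012979]
```

View pics/w0.png

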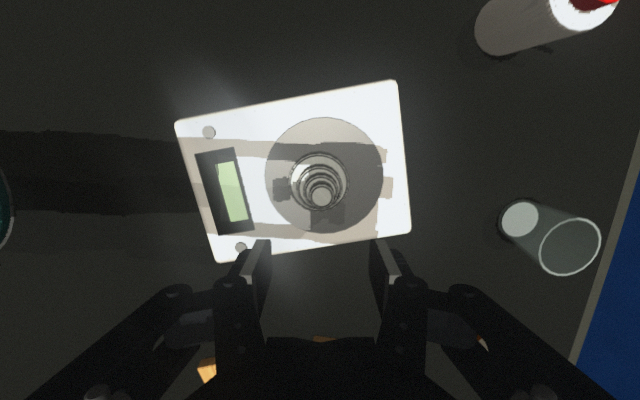

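The wrist view shows the stack at about (320,185), with the w50 top near (321,196), close to where I projected it. I'll look at an enlarged crop.

```bash
python3 - <<'E'
import cv2
im=cv2.imread("pics/w0.png")[140:220,280:360]
cv2.imwrite("pics/w0c.png",cv2.resize(im,(600,600),interpolation=cv2.INTER_CUBIC))
E
```

```text
(no output)
```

View pics/w0c.png

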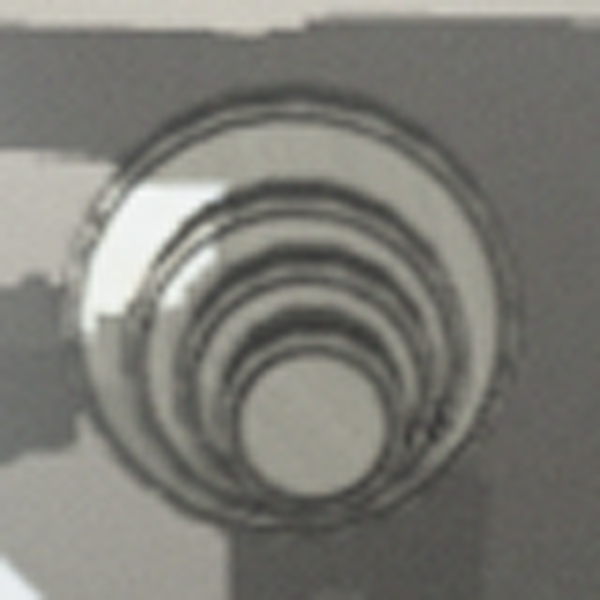

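```bash
python3 - <<'E'
from h import *
import pickle
c,im=pickle.load(open("w0.pkl","rb"))
for n,uv,z in(("w50",(321.8,196.5),.1305),("w100",(320.9,191.2),.114),("w200",(320,188),.098),("w500",(318.7,182.7),.081)):
    print(n,onz(c,uv,z).round(4))
t=vision.get_calibration("top"); s=vision.get_calibration("scene")
print("top w50",onz(t,(284,215.25),.1305).round(4),"w500",onz(t,(285.2,218.2),.081).round(4)," scene w50",onz(s,(339.5,199.5),.1305).round(4))
E
```

```text
w50 [0.5336 0.0342 0.1305]
w100 [0.5329 0.0343 0.114 ]
w200 [0.5321 0.033  0.098 ]
w500 [0.5307 0.034  0.081 ]
top w50 [0.5343 0.0314 0.1305] w500 [0.5319 0.0302 0.081 ]  scene w50 [0.5332 0.0352 0.1305]
```

send_rows([
  [[0, 0, 0, 0, -0.04, 0.6, 0.6], [0, 0, 0, 0, 0, 0.6, 0.6], [0, 0, 0, 0, 0, 0.6, 0.6], [0, 0, 0, 0, 0, 0.4, 0.6], [0, 0, 0, 0, 0, 0.09, 0.6], [0, 0, 0, 0, 0, 0, 0], [0, 0, 0, 0, 0, 0, 0], [0, 0, 0, 0, 0, 0, 0], [0, 0, 0, 0, 0, 0, 0]],
], newtons=30)

```text
time_s: 3.78
tool_pos: [0.5335, 0.0304, 0.1292]
eef_rot: [1.0, 0.0, 0.001, 0.0]
force: [-0.3, -0.3, 4.6]
width: 0.0208
```

```bash
python3 - <<'E'
from h import *
s=robot.read_state(); print(s["tool_pos"],s["width"],s["force"])
im=vision.grab_frame("wrist"); cv2.imwrite("pics/w1.png",im[100:400,160:480,::-1])
E
```

```text
[0.5334897  0.03039004 0.12921775] 0.020798833672416837 [-0.31575515 -0.27659324  4.63242841]
```

View pics/w1.png

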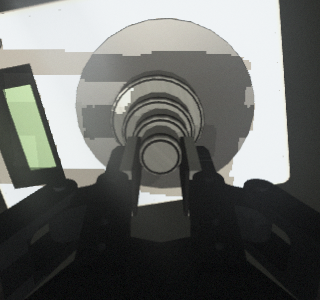

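The pads hold w50 (width 21 mm, disc centred between them). I'll lift and carry it towards b50.

send_rows([
  [[0, 0, 0, 0, 0, -0.2, 0], [0, 0, 0, 0, 0, -0.5, 0], [0, 0, 0, 0, 0, -0.5, 0], [0, 0, 0, -0.333, -0.845, 0, 0], [0, 0, 0, -0.333, -0.845, 0, 0], [0, 0, 0, -0.333, -0.845, 0, 0], [0, 0, 0, -0.333, -0.845, 0, 0], [0, 0, 0, -0.333, -0.845, 0, 0], [0, 0, 0, -0.333, -0.845, 0, 0], [0, 0, 0, 0, 0, 0, 0]],
])

```text
time_s: 5.08
tool_pos: [0.4311, 0.2865, 0.1877]
eef_rot: [1.0, 0.003, -0.001, -0.0]
force: [0.4, -0.7, -0.7]
width: 0.0203
```

```bash
python3 - <<'E'
from h import *
s=robot.read_state(); print(s["tool_pos"],s["eef_rot"],s["width"],s["force"])
c=vision.get_calibration("wrist");im=vision.grab_frame("wrist"); cv2.imwrite("pics/w2.png",im[:,:,::-1])
for f in felts("wrist",im): print(f)
print(robot.read_state()["tool_pos"])
E
```

```text
[0.43106325 0.28654087 0.18769413] [ 9.99995539e-01  2.92921466e-03 -5.23163498e-04 -2.58987463e-04] 0.020264890950098473 [ 0.42883068 -0.68074782 -0.66714178]
(array([0.4034, 0.2513]), 0.0149, array([0.4977, 0.2943]))
(array([0.4797, 0.3141]), 0.0068, array([0.4977, 0.2943]))
(array([0.4617, 0.329 ]), 0.0075, array([0.4977, 0.2943]))
(array([0.4148, 0.3162]), 0.0209, array([0.4977, 0.2943]))
(array([0.5679, 0.3017]), 0.0509, array([0.4977, 0.2943]))
[0.43182682 0.28503291 0.18762891]
```

View pics/w2.png

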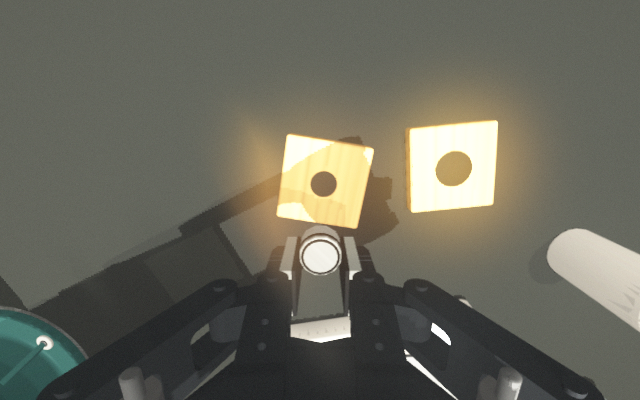

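w50 is held at (320,255), and the felts are at (323,184) for b50 and (454,168) for b100. I'll work out the offsets from these.

```bash
python3 - <<'E'
from h import *
c=vision.get_calibration("wrist"); s=robot.read_state()["tool_pos"]
print("b50",onz(c,(323,184),.02).round(4),"b100",onz(c,(454,168.5),.02).round(4)," held",onz(c,(320,255.5),s[2]+.001).round(4)," tcp",s)
E
```

```text
b50 [0.4339 0.2839 0.02  ] b100 [0.5693 0.301  0.02  ]  held [0.4308 0.2907 0.1886]  tcp [0.43182682 0.28503291 0.18762891]
```

send_rows([
  [[0, 0, 0, 0.05, 0.11, 0.7, 0], [0, 0, 0, 0, 0, 0.7, 0], [0, 0, 0, 0, 0, 0.7, 0], [0, 0, 0, 0, 0, 0.5, 0], [0, 0, 0, 0, 0, 0.3, 0], [0, 0, 0, 0, 0, 0, 0], [0, 0, 0, 0, 0, 0, 0]],
])

```text
time_s: 6.0
tool_pos: [0.4362, 0.2787, 0.0441]
eef_rot: [1.0, 0.0, 0.001, -0.0]
force: [0.4, 0.2, -0.5]
width: 0.0203
```

send_rows([
  [[0, 0, 0, -0.02, 0, 0.06, 0], [0, 0, 0, 0, 0, 0.06, 0], [0, 0, 0, 0, 0, 0.05, 0], [0, 0, 0, 0, 0, 0, 0]],
])

```text
time_s: 6.5
tool_pos: [0.4343, 0.2787, 0.0352]
eef_rot: [1.0, 0.001, 0.0, -0.0]
force: [-2.1, -1.5, 4.2]
width: 0.0202
```

Contact is at 4 N. I'll release, lift and look.

send_rows([
  [[0, 0, 0, 0, 0, 0, 0.55], [0, 0, 0, 0, 0, 0, 0.55], [0, 0, 0, 0, 0, 0, 0.55], [0, 0, 0, 0, 0, -0.3, 0.55], [0, 0, 0, 0, 0, -0.8, 0.7], [0, 0, 0, 0, 0, -0.9, 0.7], [0, 0, 0, 0, 0, -1, 0.7], [0, 0, 0, 0, 0, -0.7, 0.7], [0, 0, 0, 0, 0, 0, 0.7]],
])

```text
time_s: 7.62
tool_pos: [0.4359, 0.2795, 0.2246]
eef_rot: [1.0, 0.0, 0.004, -0.002]
force: [0.2, 0.5, 0.1]
width: 0.0599
```

```bash
python3 - <<'E'
from h import *
print(robot.read_state()["tool_pos"])
im=vision.grab_frame("wrist"); cv2.imwrite("pics/w3.png",im[100:260,200:520,::-1].repeat(2,0).repeat(2,1))
E
```

```text
[0.43592685 0.27945943 0.22461564]
```

View pics/w3.png

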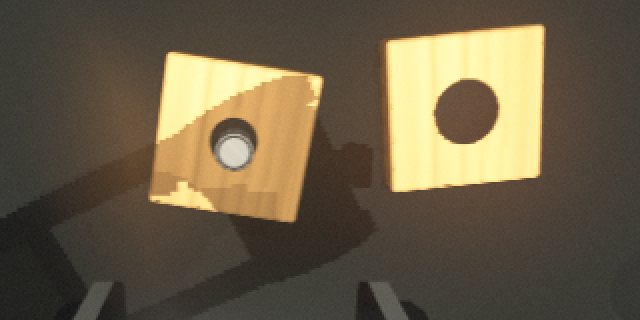

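w50 sits flat and centred on its felt. Back to the stack for w100.

send_rows([
  [[0, 0, 0, 0.388, 0.98, 0, 0.65], [0, 0, 0, 0.388, 0.98, 0, 0.65], [0, 0, 0, 0.388, 0.98, 0, 0.65], [0, 0, 0, 0.388, 0.98, 0, 0.65], [0, 0, 0, 0.388, 0.98, 0, 0.65], [0, 0, 0, 0, 0, 0.6, 0.65], [0, 0, 0, 0, 0, 0.6, 0.65], [0, 0, 0, 0, 0, 0.4, 0.65], [0, 0, 0, 0, 0, 0, 0.65], [0, 0, 0, 0, 0, 0, 0.65]],
])

```text
time_s: 8.93
tool_pos: [0.5313, 0.0337, 0.1394]
eef_rot: [1.0, 0.0, -0.0, 0.0]
force: [-1.0, 0.2, 0.8]
width: 0.0557
```

```bash
python3 - <<'E'
from h import *
print(robot.read_state()["tool_pos"])
im=vision.grab_frame("wrist"); cv2.imwrite("pics/w4.png",cv2.resize(im[120:270,220:420,::-1],None,fx=4,fy=4))
E
```

```text
[0.53130522 0.03365125 0.13935547]
```

View pics/w4.png

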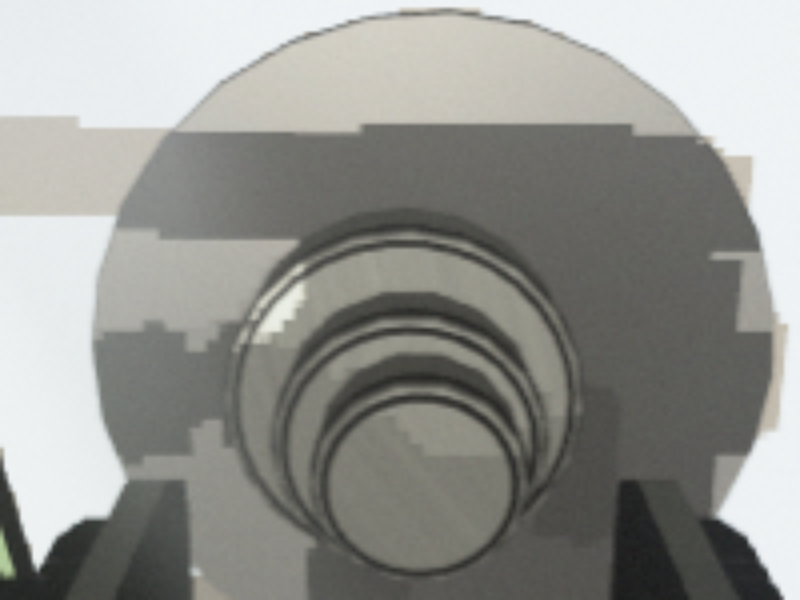

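```bash
python3 - <<'E'
from h import *
c=vision.get_calibration("wrist"); print(robot.read_state()["tool_pos"])
for n,u,v,z in(("w100",422,487,.114),("w200",413,435,.098),("w500",404,400,.081)): print(n,onz(c,(220+u/4,120+v/4),z).round(4))
E
```

```text
[0.53173921 0.03366286 0.14006206]
w100 [0.5339 0.0339 0.114 ]
w200 [0.5328 0.0353 0.098 ]
w500 [0.5315 0.0346 0.081 ]
```

w100 sits 2 mm to the +x side of the tool, so I'll correct that, descend and grip.

send_rows([
  [[0, 0, 0, 0.045, 0, 0.25, 0.65], [0, 0, 0, 0, 0, 0.24, 0.65], [0, 0, 0, 0, 0, 0, 0.4], [0, 0, 0, 0, 0, 0, 0], [0, 0, 0, 0, 0, 0, 0], [0, 0, 0, 0, 0, 0, 0], [0, 0, 0, 0, 0, 0, 0]],
], newtons=35)

```text
time_s: 9.85
tool_pos: [0.5336, 0.0336, 0.1149]
eef_rot: [1.0, 0.0, 0.0, 0.0]
force: [-0.1, 0.6, -1.3]
width: 0.0302
```

send_rows([
  [[0, 0, 0, 0, 0, -0.2, 0], [0, 0, 0, 0, 0, -0.4, 0], [0, 0, 0, 0, 0, -0.4, 0], [0, 0, 0, 0.118, -0.893, 0, 0], [0, 0, 0, 0.118, -0.893, 0, 0], [0, 0, 0, 0.118, -0.893, 0, 0], [0, 0, 0, 0.118, -0.893, 0, 0], [0, 0, 0, 0.118, -0.893, 0, 0], [0, 0, 0, 0.118, -0.893, 0, 0], [0, 0, 0, 0, 0, 0, 0]],
])

```text
time_s: 11.1
tool_pos: [0.5686, 0.3048, 0.165]
eef_rot: [1.0, 0.003, 0.0, -0.001]
force: [-0.7, -0.7, -1.3]
width: 0.0302
```

send_rows([
  [[0, 0, 0, 0, 0, 0.6, 0], [0, 0, 0, 0, 0, 0.7, 0], [0, 0, 0, 0, 0, 0.6, 0], [0, 0, 0, 0, 0, 0.4, 0], [0, 0, 0, 0, 0, 0, 0], [0, 0, 0, 0, 0, 0, 0]],
])

```text
time_s: 11.85
tool_pos: [0.5699, 0.3017, 0.0515]
eef_rot: [1.0, 0.0, 0.001, -0.0]
force: [0.5, 0.1, -2.0]
width: 0.0299
```

```bash
python3 - <<'E'
from h import *
print(robot.read_state()["tool_pos"])
im=vision.grab_frame("wrist"); cv2.imwrite("pics/w5.png",cv2.resize(im[120:320,180:460,::-1],None,fx=2,fy=2))
E
```

```text
[0.56985126 0.3017047  0.05151167]
```

View pics/w5.png

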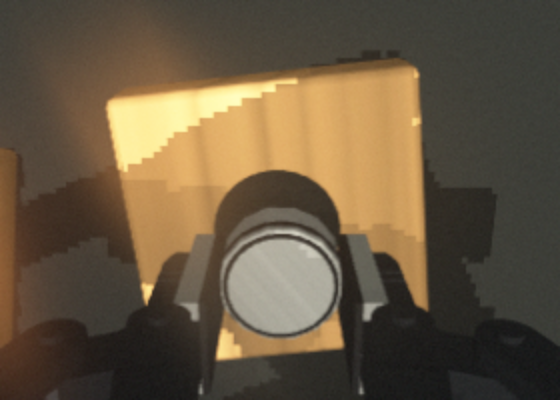

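w100 (282,285) is lined up over the felt (278,215). I'll set it down.

send_rows([
  [[0, 0, 0, -0.01, 0, 0.1, 0], [0, 0, 0, 0, 0, 0.08, 0], [0, 0, 0, 0, 0, 0.06, 0], [0, 0, 0, 0, 0, 0.05, 0], [0, 0, 0, 0, 0, 0, 0]],
])

```text
time_s: 12.52
tool_pos: [0.5683, 0.3016, 0.0359]
eef_rot: [1.0, 0.0, 0.0, 0.0]
force: [-1.4, -0.9, 2.1]
width: 0.0302
```

send_rows([
  [[0, 0, 0, 0, 0, 0, 0.7], [0, 0, 0, 0, 0, 0, 0.7], [0, 0, 0, 0, 0, 0, 0.7], [0, 0, 0, 0, 0, -0.3, 0.7], [0, 0, 0, 0, 0, -0.8, 0.85], [0, 0, 0, 0, 0, -0.9, 0.85], [0, 0, 0, 0, 0, -0.8, 0.85], [0, 0, 0, 0, 0, 0, 0.85]],
])

```text
time_s: 13.52
tool_pos: [0.5708, 0.3026, 0.1823]
eef_rot: [1.0, 0.0, 0.006, -0.002]
force: [-0.0, -0.1, 0.3]
width: 0.0726
```

```bash
python3 - <<'E'
from h import *
print(robot.read_state()["tool_pos"])
im=vision.grab_frame("wrist"); cv2.imwrite("pics/w6.png",cv2.resize(im[80:280,160:480,::-1],None,fx=2,fy=2))
E
```

```text
[0.57076731 0.30264212 0.18234911]
```

View pics/w6.png

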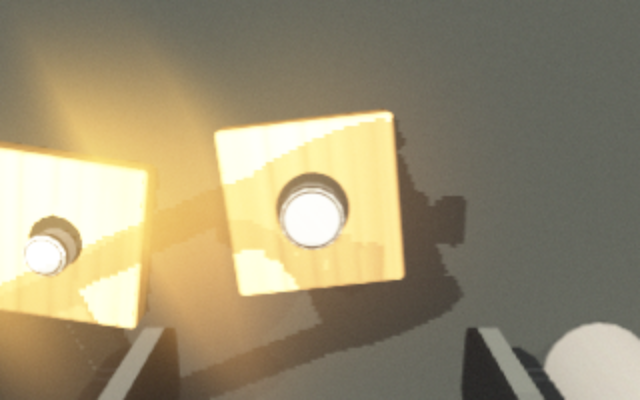

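send_rows([
  [[0, 0, 0, -0.119, 0.89, 0, 0.85], [0, 0, 0, -0.119, 0.89, 0, 0.85], [0, 0, 0, -0.119, 0.89, 0, 0.85], [0, 0, 0, -0.119, 0.89, 0, 0.85], [0, 0, 0, -0.119, 0.89, 0, 0.85], [0, 0, 0, -0.119, 0.89, 0, 0.85], [0, 0, 0, 0, 0, 0.5, 0.85], [0, 0, 0, 0, 0, 0.5, 0.85], [0, 0, 0, 0, 0, 0, 0.85], [0, 0, 0, 0, 0, 0, 0.85]],
])

```text
time_s: 14.82
tool_pos: [0.5328, 0.0347, 0.1255]
eef_rot: [1.0, 0.0, -0.0, 0.0]
force: [-0.0, 1.1, 0.3]
width: 0.0728
```

w100 is centred on its felt. Now I'll grip w200.

send_rows([
  [[0, 0, 0, 0, 0, 0.25, 0.85], [0, 0, 0, 0, 0, 0.2, 0.85], [0, 0, 0, 0, 0, 0.1, 0.85], [0, 0, 0, 0, 0, 0, 0.7], [0, 0, 0, 0, 0, 0, 0.55], [0, 0, 0, 0, 0, 0, 0.3], [0, 0, 0, 0, 0, 0, 0.3], [0, 0, 0, 0, 0, 0, 0.3], [0, 0, 0, 0, 0, 0, 0.3]],
], newtons=50)

```text
time_s: 15.95
tool_pos: [0.5333, 0.0345, 0.0986]
eef_rot: [1.0, 0.0, 0.001, 0.0]
force: [-0.7, -0.1, 5.0]
width: 0.0414
```

send_rows([
  [[0, 0, 0, 0, 0, -0.2, 0.3], [0, 0, 0, 0, 0, -0.4, 0.3], [0, 0, 0, 0, 0, -0.6, 0.3], [0, 0, 0, -0.338, 0.86, 0, 0.3], [0, 0, 0, -0.338, 0.86, 0, 0.3], [0, 0, 0, -0.338, 0.86, 0, 0.3], [0, 0, 0, -0.338, 0.86, 0, 0.3], [0, 0, 0, -0.338, 0.86, 0, 0.3], [0, 0, 0, -0.338, 0.86, 0, 0.3], [0, 0, 0, -0.338, 0.86, 0, 0.3]],
])

```text
time_s: 17.2
tool_pos: [0.4135, -0.2675, 0.157]
eef_rot: [1.0, 0.0, -0.001, -0.001]
force: [0.8, -0.2, -2.2]
width: 0.0415
```

send_rows([
  [[0, 0, 0, -0.338, 0.86, 0, 0.3], [0, 0, 0, 0, 0, 0.5, 0.3], [0, 0, 0, 0, 0, 0.5, 0.3], [0, 0, 0, 0, 0, 0.5, 0.3], [0, 0, 0, 0, 0, 0.4, 0.3], [0, 0, 0, 0, 0, 0, 0.3], [0, 0, 0, 0, 0, 0, 0.3]],
])

```text
time_s: 18.08
tool_pos: [0.398, -0.3098, 0.0633]
eef_rot: [1.0, 0.0, 0.0, 0.0]
force: [0.0, -0.6, -1.7]
width: 0.0414
```

```bash
python3 - <<'E'
from h import *
print(robot.read_state()["tool_pos"])
im=vision.grab_frame("wrist"); cv2.imwrite("pics/w7.png",cv2.resize(im[120:320,180:460,::-1],None,fx=2,fy=2))
E
```

```text
[ 0.39802362 -0.30976337  0.06332511]
```

View pics/w7.png

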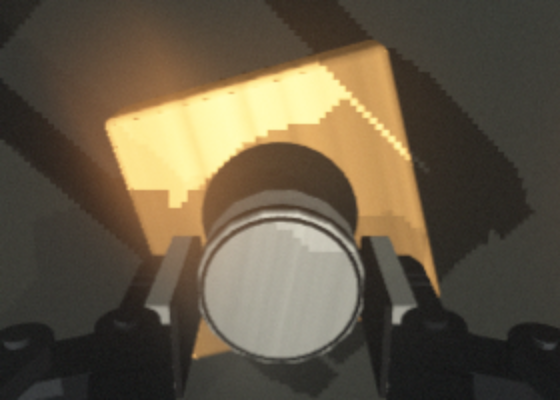

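w200 is lined up over the felt, so I'll set it down.

send_rows([
  [[0, 0, 0, 0, 0, 0.2, 0.3], [0, 0, 0, 0, 0, 0.12, 0.3], [0, 0, 0, 0, 0, 0.08, 0.3], [0, 0, 0, 0, 0, 0.06, 0.3], [0, 0, 0, 0, 0, 0.05, 0.3], [0, 0, 0, 0, 0, 0, 0.3]],
])

```text
time_s: 18.88
tool_pos: [0.398, -0.3097, 0.0377]
eef_rot: [1.0, 0.0, 0.0, 0.0]
force: [-0.8, 0.6, -0.1]
width: 0.0414
```

send_rows([
  [[0, 0, 0, 0, 0, 0.02, 0.3], [0, 0, 0, 0, 0, 0, 0.3]],
])

```text
time_s: 19.12
tool_pos: [0.398, -0.3097, 0.0376]
eef_rot: [1.0, 0.0, 0.0, 0.0]
force: [-2.4, 2.4, 4.9]
width: 0.0415
```

send_rows([
  [[0, 0, 0, 0, 0, 0, 0.8], [0, 0, 0, 0, 0, 0, 0.8], [0, 0, 0, 0, 0, 0, 0.8], [0, 0, 0, 0, 0, -0.3, 0.9], [0, 0, 0, 0, 0, -0.8, 1], [0, 0, 0, 0, 0, -0.9, 1], [0, 0, 0, 0, 0, -0.8, 1], [0, 0, 0, 0, 0, 0, 1]],
])

```text
time_s: 20.12
tool_pos: [0.3998, -0.3114, 0.1822]
eef_rot: [1.0, 0.0, 0.004, 0.004]
force: [-0.7, -1.7, -0.1]
width: 0.0856
```

```bash
python3 - <<'E'
from h import *
print(robot.read_state()["tool_pos"])
im=vision.grab_frame("wrist"); cv2.imwrite("pics/w8.png",cv2.resize(im[80:280,160:480,::-1],None,fx=2,fy=2))
E
```

```text
[ 0.39978397 -0.31143814  0.18218246]
```

View pics/w8.png

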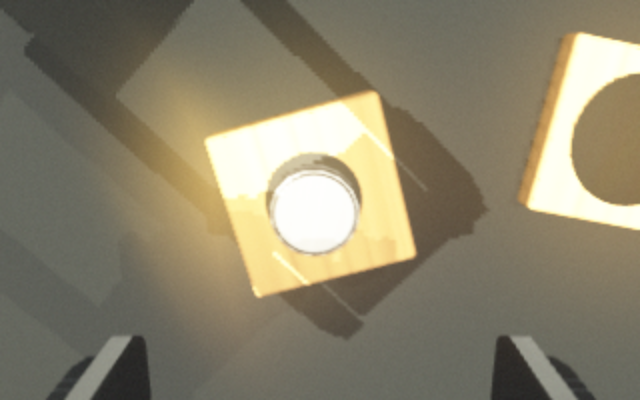

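send_rows([
  [[0, 0, 0, 0.333, -0.86, 0, 1], [0, 0, 0, 0.333, -0.86, 0, 1], [0, 0, 0, 0.333, -0.86, 0, 1], [0, 0, 0, 0.333, -0.86, 0, 1], [0, 0, 0, 0.333, -0.86, 0, 1], [0, 0, 0, 0.333, -0.86, 0, 1], [0, 0, 0, 0.333, -0.86, 0, 1], [0, 0, 0, 0.333, -0.86, 0, 1], [0, 0, 0, 0, 0, 0.5, 1], [0, 0, 0, 0, 0, 0, 1]],
])

```text
time_s: 21.42
tool_pos: [0.5284, 0.0352, 0.1475]
eef_rot: [1.0, 0.001, -0.004, -0.0]
force: [-0.6, -0.1, 1.1]
width: 0.0851
```

```bash
python3 - <<'E'
from h import *
s=robot.read_state();print(s["tool_pos"],s["width"])
c=vision.get_calibration("wrist");print(np.array(c["pose"])[:3,3])
im=vision.grab_frame("wrist"); cv2.imwrite("pics/w9.png",cv2.resize(im[120:320,180:460,::-1],None,fx=2,fy=2))
E
```

```text
[0.52837643 0.03516417 0.1474838 ] 0.08510035871075472
[0.52823167 0.10977328 0.27820873]
```

View pics/w9.png

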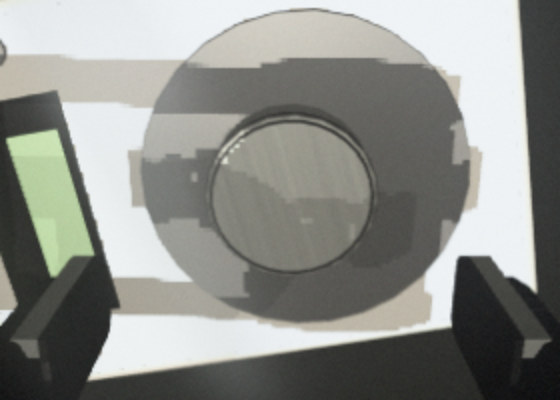

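w200 is centred. w500's top is at crop (292,196), which puts it at x≈0.532. The arm was still settling, so I'll descend part of the way and read again.

send_rows([
  [[0, 0, 0, 0.01, 0, 0.5, 1], [0, 0, 0, 0, 0, 0.3, 1], [0, 0, 0, 0, 0, 0, 1], [0, 0, 0, 0, 0, 0, 1]],
])

```text
time_s: 21.98
tool_pos: [0.5318, 0.0342, 0.1122]
eef_rot: [1.0, 0.0, 0.001, 0.0]
force: [-0.1, 0.7, 0.2]
width: 0.0856
```

send_rows([
  [[0, 0, 0, 0, 0, 0.3, 1], [0, 0, 0, 0, 0, 0.25, 1], [0, 0, 0, 0, 0, 0.12, 1], [0, 0, 0, 0, 0, 0, 1], [0, 0, 0, 0, 0, 0, 0.8], [0, 0, 0, 0, 0, 0, 0.5], [0, 0, 0, 0, 0, 0, 0.5], [0, 0, 0, 0, 0, 0, 0.5], [0, 0, 0, 0, 0, 0, 0.5]],
], newtons=80)

```text
time_s: 23.1
tool_pos: [0.5318, 0.0345, 0.0793]
eef_rot: [1.0, 0.0, 0.001, 0.0]
force: [-1.7, 0.0, 6.3]
width: 0.0586
```

send_rows([
  [[0, 0, 0, 0, 0, -0.1, 0.5], [0, 0, 0, 0, 0, -0.3, 0.5], [0, 0, 0, 0, 0, -0.5, 0.5], [0, 0, 0, 0, 0, -0.4, 0.5], [0, 0, 0, 0, 0, 0, 0.5]],
])

```text
time_s: 23.72
tool_pos: [0.5326, 0.0345, 0.145]
eef_rot: [1.0, 0.0, 0.002, 0.0]
force: [1.2, -0.1, -6.0]
width: 0.0584
```

send_rows([
  [[0, 0, 0, 0.073, 0.786, 0, 0.5], [0, 0, 0, 0.073, 0.786, 0, 0.5], [0, 0, 0, 0.073, 0.786, 0, 0.5], [0, 0, 0, 0.073, 0.786, 0, 0.5], [0, 0, 0, 0.073, 0.786, 0, 0.5], [0, 0, 0, 0.073, 0.786, 0, 0.5], [0, 0, 0, 0.073, 0.786, 0, 0.5], [0, 0, 0, 0.073, 0.786, 0, 0.5], [0, 0, 0, 0, 0, 0, 0.5], [0, 0, 0, 0, 0, 0, 0.5]],
])

```text
time_s: 24.98
tool_pos: [0.56, -0.2793, 0.141]
eef_rot: [1.0, 0.0, -0.001, -0.001]
force: [0.0, -0.3, -4.9]
width: 0.0584
```

send_rows([
  [[0, 0, 0, 0, 0, 0.5, 0.5], [0, 0, 0, 0, 0, 0.5, 0.5], [0, 0, 0, 0, 0, 0.5, 0.5], [0, 0, 0, 0, 0, 0.2, 0.5], [0, 0, 0, 0, 0, 0, 0.5], [0, 0, 0, 0, 0, 0, 0.5]],
])

```text
time_s: 25.72
tool_pos: [0.5616, -0.2801, 0.0594]
eef_rot: [1.0, 0.001, 0.001, 0.001]
force: [-0.0, -0.1, -5.1]
width: 0.0583
```

```bash
python3 - <<'E'
from h import *
s=robot.read_state();print(s["tool_pos"],s["width"])
im=vision.grab_frame("wrist"); cv2.imwrite("pics/w10.png",cv2.resize(im[120:320,180:460,::-1],None,fx=2,fy=2))
E
```

```text
[ 0.56162802 -0.28005581  0.0593683 ] 0.058288331193818765
```

View pics/w10.png

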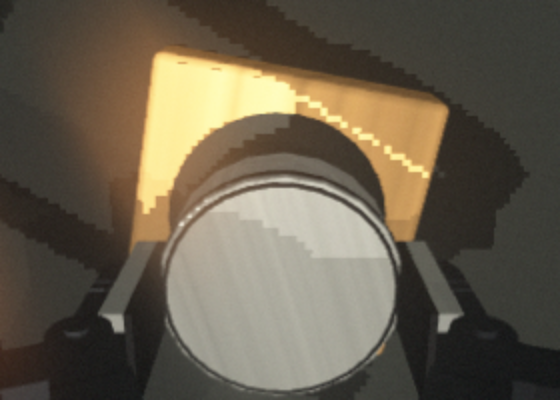

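w500 is centred over the large felt, so I'll lower it.

send_rows([
  [[0, 0, 0, 0, 0, 0.12, 0.5], [0, 0, 0, 0, 0, 0.1, 0.5], [0, 0, 0, 0, 0, 0.08, 0.5], [0, 0, 0, 0, 0, 0.06, 0.5], [0, 0, 0, 0, 0, 0.03, 0.5], [0, 0, 0, 0, 0, 0, 0.5]],
])

```text
time_s: 26.52
tool_pos: [0.5609, -0.2801, 0.0394]
eef_rot: [1.0, 0.0, 0.0, 0.0]
force: [-2.8, 1.9, 1.4]
width: 0.0583
```

send_rows([
  [[0, 0, 0, 0, 0, 0, 0.85], [0, 0, 0, 0, 0, 0, 1], [0, 0, 0, 0, 0, 0, 1], [0, 0, 0, 0, 0, 0, 1], [0, 0, 0, 0, 0, -0.3, 1], [0, 0, 0, 0, 0, -0.7, 1], [0, 0, 0, 0, 0, -0.9, 1], [0, 0, 0, 0, 0, -0.9, 1], [0, 0, 0, 0, 0, -0.6, 1], [0, 0, 0, 0, 0, 0, 1]],
])

```text
time_s: 27.78
tool_pos: [0.5623, -0.2808, 0.2137]
eef_rot: [1.0, 0.0, 0.004, 0.003]
force: [0.5, -0.6, -0.7]
width: 0.0857
```

send_rows([
  [[0, 0, 0, -0.5, -0.8, 0, 1], [0, 0, 0, -0.5, -0.8, 0, 1], [0, 0, 0, -0.5, -0.8, 0, 1], [0, 0, 0, -0.5, -0.8, 0, 1], [0, 0, 0, -0.5, -0.8, 0, 1], [0, 0, 0, -0.5, -0.8, 0, 1], [0, 0, 0, 0, 0, 0, 1], [0, 0, 0, 0, 0, 0, 1]],
])

```text
time_s: 28.78
tool_pos: [0.4104, -0.0401, 0.2077]
eef_rot: [1.0, 0.001, -0.0, 0.0]
force: [-0.4, -0.6, 0.0]
width: 0.085
```

```bash
python3 - <<'E'
from h import *
s=robot.read_state();print(s["tool_pos"],s["force"],s["time_s"])
im=vision.grab_frame("top"); cv2.imwrite("pics/top9.png",im[...,::-1])
im=cv2.imread("pics/top9.png"); o=[cv2.resize(im[y-30:y+30,x-30:x+30],(300,300),interpolation=2) for x,y in((424,208),(437,280),(167,201),(172,262))]
cv2.imwrite("pics/end.png",np.vstack([np.hstack(o[:2]),np.hstack(o[2:])]))
c=vision.get_calibration("top"); hsv=cv2.cvtColor(im,cv2.COLOR_BGR2HSV)
m=cv2.inRange(hsv,(0,180,120),(5,255,255)); ys,xs=np.nonzero(m); print("cap",onz(c,(xs.mean(),ys.mean()),.16).round(3))
E
```

```text
[ 0.41041386 -0.04011135  0.2076702 ] [-0.4205501  -0.58560806  0.00693708] 28.775
cap [0.729 0.192 0.16 ]
```

View pics/end.png

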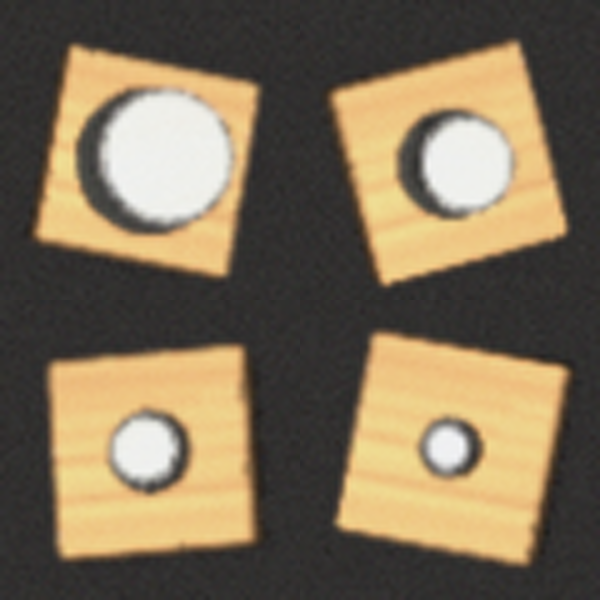

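All four weights lie on their felts, with small shifts that look like parallax. I'll check the centres numerically and hand in.

```bash
python3 - <<'E'
from h import *
c=vision.get_calibration("top"); im=cv2.imread("pics/top9.png"); hsv=cv2.cvtColor(im,cv2.COLOR_BGR2HSV)
m=cv2.inRange(hsv,(0,0,170),(180,45,255))
for n,(x,y),z,f in(("w500",(424,208),.041,(.561,-.28)),("w200",(437,280),.037,(.398,-.3105)),("w100",(167,201),.036,(.569,.3015)),("w50",(172,262),.0365,(.434,.284))):
    ys,xs=np.nonzero(m[y-18:y+18,x-18:x+18]); p=onz(c,(xs.mean()+x-18,ys.mean()+y-18),z)[:2]
    print(n,p.round(4),"off mm",((p-f)*1e3).round(1),len(xs))
job.hand_in()
E
```

```text
w500 [ 0.5621 -0.2836] off mm [ 1.1 -3.6] 533
w200 [ 0.3992 -0.3143] off mm [ 1.2 -3.8] 256
w100 [0.569  0.3001] off mm [-0.  -1.4] 122
w50 [0.4354 0.2807] off mm [ 1.4 -3.3] 50
the job is handed in; nothing more can be done
```

All four weights are off the balance pan and lying flat, each on the felt circle that matches its size. I took them from the top down (w50, w100, w200, w500), set each one down under light contact (about 1–5 N), and handed in at about 29 s.

**Position:** the last top-camera check put the weights about 4, 4, 1.5 and 3.5 mm (w500, w200, w100, w50) from their felt centres, within the 10 mm limit. Part of that is probably camera error: the pan stack also read 2–4 mm lower in y from the top camera than from the wrist camera. The wrist close-ups, after release for the three smaller weights and just before set-down for w500, showed them well centred.

**Wash bottle:** its cap measured the same before and after, to within 1 mm.

**Small contacts:** while gripping w50, w200 and w500, the wrist read 4.6–6.3 N upward. The fingertips were probably touching the surface just below the weight. The arm then carried each weight away cleanly, and no other check failed.

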